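# Dial open the gold-leaf strongbox

## Robot

A 6-joint arm with a two-finger parallel gripper is mounted at the origin on the work surface. World frame = base frame: x ahead of the robot, y to its left, z up, the work surface at z = 0. Lengths are in m, angles in rad, forces in N, time in s.
With the tool pointing down it reaches from about 0.275 to 0.75 m from the base axis. Payload 10.2 kg.
Tool frame: the origin (TCP) lies midway between the tips of the shut fingers; the grasp point (between the pads) lies 19 mm behind it; z points along the fingers, y is the line along which they close (so a half turn about z gives the same grasp; the last joint's range is limited). The gripper opens to 88 mm and grips with 3 to 60 N. Pads are 18 mm wide; open, the fingers measure 123 mm over their backs; the gripper's body (75 mm by 187 mm) begins 45 mm behind the grasp point.
Start: joints at [-1.428, 0.313, 1.498, -0, 1.331, -0.223], TCP at [0.188, -0.49, 0.239] pointing down, gripper open.
Joint ranges: [-2.94, 2.94], [-0.97, 2.17], [0.19, 2.56], [-1.23, 4.37], [0.02, 3.11], [-2.88, 2.88]. Speed limits (rad/s): [2.39, 2.39, 3.01, 3.14, 3.14, 3.14].

## Interface

Orientations are given as a unit quaternion [x, y, z, w].
In Python, from plant import * gives the robot as it stands.
- The arm moves only by the tool play_rows, never from a script. Its argument "moves" is a list of rows, each a list of 4 numbers: the shift along the world's x, y, z in m, then the turn about the world's z in degrees. A call has 1 to 20 rows; each row is the pose to reach, as a shift and turn from the pose commanded when the call began; what a row does not reach only later rows make up. A row lasts 1/12 s, in which the tool goes at most 41.7 mm and 7.16 degrees, less where a joint would pass 70% of its speed; a pose out of reach is approached as far as the arm can. A call with a gripper value outside its range is refused whole. "jaw" is the opening, from -1 (shut) to 1 (fully open), set as the call begins (left out, the last holds). The fingers move at their own pace and stop on an object; the grip force is fixed at half the most. Time passes only in rows, so rows that repeat a pose let the fingers close. It gives the time, the measured TCP pose, the force, the opening and the grip force at its end, in the units of the state.
- read_state(): the state, without advancing time (a new reading comes with each control period).
- capture(name): name is "scene" or "top"; returns a dict with "color" (400x640x3 uint8, red, green, blue), "depth" (400x640 float32, m along the optical axis (not along the pixel's ray), 0 where there is no reading), "fx", "fy", "cx", "cy" (pixels), "rvec" (rotation vector, rad) and "tvec" (3), from world to camera coordinates, as OpenCV has them. Camera axes: x right, y down, z forward; pixel columns grow to the right and rows downward; lengths in m; the calibration is good to about 2 mm. A picture is of the moment at which its call begins.
- finish_job(): hands the job in; it is judged then, once.
The state is a dict: "time_s": time; "qpos": joint angles; "qvel": joint speeds; "joint_torque": joint torques, N m; "position": TCP position; "tool_rot": TCP orientation; "contact_force": force on the tool from outside, world axes, zero at the start; "moment": the same for the moment, N m; "gripper_width": opening from 0.0 (shut) to 1.0 (fully open); "grasp_force": force on a finger pad.
Only numpy, scipy, OpenCV 4.12 (cv2) and the standard library are available. Lean on these libraries where they do the work, as an engineer would, in place of code of your own. Each camera call takes 0.05 s, during which the arm holds its last target. There are 200 camera calls.

## Task

Open the restorer's strongbox, whose combination is 55, then 85: turn the dial clockwise past 55 at least once and stop on it the next time it comes up; turn back counter-clockwise, past 85 exactly once, and stop on it the second time; then turn clockwise again, slowly and by feel, until the bolt has drawn right back and the dial comes up against its soft stop, without forcing it. Then lift the lid until it stands open by itself at 60 degrees or more. Leave the tub, the brush pot and the gilded moulding where they are.

Things in the scene. Friction and masses are not known exactly. Their poses are not given: they have to be found in the camera images.
- chest: Dark green steel strongbox fixed to the bench, 220 (x) by 300 (y) by 110 mm high with its lid. Origin: centre of its underside; +x points from the front (handle side) to the hinge side at the back, z up. It holds books of gold leaf.
- dial_axis (a point): Point on the lid, on the axis of the combination dial, level with the flat top of the black dial disc (diameter 84 mm), 123 mm above the bench with the lid shut, 95 mm in front of the hinge line. Axes are the lid's: x towards the hinge, y along it, z out of the lid. The fixed aluminium ring round the disc, diameter 104 mm, has its top 7 mm lower. Clear space round the dial: 75 mm.
- dial_index (a point): The red index bar on the fixed ring, 47 mm from the dial's axis on the lid's +x (hinge) side: the number read is the one that stands here.
- wing_end (a point): End of the dial's black wing knob on the side of mark 0 (white line on top), half-way up, 31 mm from the axis; turns with the dial. The wing is an upright bar 62 mm long (through the axis, from mark 0 towards mark 50), 12 mm thick, 22 mm high above the disc; a hub 28 mm wide and 12 mm high is under its middle. Turn it by a pinch, or push it round near an end with a fingertip.
- dial (a joint): Dial angle in rad over all turns, growing CLOCKWISE seen from above; 0: red mark 0 at the index (start -1.2 to 1.6). 100 divisions, numbers growing clockwise round the disc: white marks every 5, longer every 10. Number at the index = -100*angle/6.2832 modulo 100, so it falls as the dial turns clockwise; 55 is at 2.827 rad plus whole turns, 85 at 0.942. Stays where left; drags 0.05 to 0.1 N m.
- lock (a point): The lock case under the lid, on the dial's axis. Its wheels need each number within 2 divisions (0.12 rad), with no overrun; after an overrun redial from the first number. On the last clockwise turn the lock takes up the bolt near 68 and the dial then turns against 0.15 to 0.25 N m; somewhere between 64 and 55, different from box to box, the bolt meets a rubber stop and the load climbs steeply.
- bolt: Steel bolt in the lock case, out of sight, drawn along the lid's +x by the dial on the last turn (6 N of friction; stays drawn): 4 to 15 mm to its stop. More than 0.6 mm short of the stop it still holds the lid. At 0.32 to 0.38 N m on the dial (about 14 N on the wing at 25 mm) it is firmly on the stop; over 0.45 N m strains the lock. Origin: on its line under the lid.
- strike: Fixed steel bracket inside the chest's front wall, out of sight: its lip holds the bolt's tongue down, and it carries the rubber stop (14 N per mm; 1 mm is 0.05 to 0.06 rad of the dial) that the drawn bolt meets. Origin: at the wall's inner face.
- lid (a joint): Lid angle in rad about the hinge line at the back top edge: 0 shut, grows as the front edge rises, up to 1.6. Friction stays and a spring: about 4 to 6 N at the handle lift it once the bolt is drawn, and it stays where it is left.
- lid_handle (a point): Middle of the steel pull handle on the front of the lid: a round bar of diameter 12 mm and length 100 mm along the lid's y, its axis 36 mm above the lid's top, on two posts at its ends. It lies 195 mm in front of the hinge line and 40 mm above it (lid shut). Axes are the lid's.
- lid_hinge (a point): Middle of the hinge line at the back top edge of the chest, 106 mm above the bench; the hinge line is this frame's y. Axes turn with the lid.
- tub: White round plastic tub with a screw lid, diameter 84 mm, 105 mm high, standing on the bench beside the chest, a bystander. Origin: centre of its underside.
- brush_pot: Blue ceramic pot of diameter 72 mm, 85 mm high, with brushes that stick out to 200 mm, standing on the bench on the chest's other side, a bystander. Origin: centre of its underside.
- moulding: Piece of carved gilded frame moulding, 300 mm long (its y), 85 mm wide, 50 mm high, lying on the bench, a bystander. Origin: centre of its underside.

How it is judged:
On the way, in this order (a step that is already met when the one before it is completed fails the run):
1. the dial has been brought to a stop on 55 ((value of joint dial between 8.9206 and 9.3006 rad or value of joint dial between 15.2038 and 15.5838 rad or value of joint dial between 21.487 and 21.867 rad) and velocity of joint dial between -0.3 and 0.3 rad/s), for 0.1 s.
2. then the dial has been brought to a stop on 85 ((value of joint dial between 0.7525 and 1.1325 rad or value of joint dial between 7.0357 and 7.4157 rad or value of joint dial between 13.3188 and 13.6988 rad) and velocity of joint dial between -0.3 and 0.3 rad/s), for 0.1 s.
3. then the bolt has been drawn back against its rubber stop (contact force between bolt and strike above 1 N), for 0.1 s.
At the end, for the whole second after the job is handed in: The lid stands open by itself, at rest, at more than 0.98 rad (56 degrees), and the tub, the brush pot and the moulding are within 20 mm of where they stood (value of joint lid above 0.98 rad and velocity of joint lid between -0.05 and 0.05 rad/s and distance of each of tub, brush_pot, moulding from where it was at the start of the episode below 0.02 m); the robot touches nothing.
It fails at once if the lock is strained: more than 24 N between the bolt and its strike (stop driven too hard, or the lid pulled up hard against the bolt) (contact force between bolt and strike above 24 N).
It fails at once if a bystander is shoved more than 20 mm (distance of any of tub, brush_pot, moulding from where it was at the start of the episode above 0.02 m).
It fails at once if the tub or the brush pot is tipped over (angle between any of tub, brush_pot's own z axis and vertical above 0.5 rad).
It also fails if it takes over 72 s, if anything falls off the work surface, if the arm or the gripper's body presses on something with over 40 N, if the wrist force passes 120 N, or if a joint passes its speed limit or range.

## Working session

There is one attempt and no reset: what is moved stays moved. The work goes in short steps, Python scripts to look and compute and a tool call to move; the robot and the scene stay as the last step left them, time stands still between calls to the robot, and variables do not carry over. Pictures are saved under pics/ and viewed, at most 11 in all, crops included, and the job is handed in when it is done.

Besides the shell and the picture viewer there is one more tool, called as name([rows], argument=value, ...), one row to a line, values as JSON. play_rows: Moves the arm, as the interface text tells. Its arguments: {"type":"object","properties":{"moves":{"type":"array","items":{"type":"array","items":{"type":"number"}}},"jaw":{"type":"number"}},"required":["moves"]}

```bash
mkdir -p pics; ls
cat > h.py <<'E'
from plant import *
import numpy as np, cv2
def cam(n):
    c=capture(n); c['R']=cv2.Rodrigues(np.array(c['rvec'],float))[0]; c['t']=np.array(c['tvec'],float).reshape(3); return c
def world(c,u,v,z=None):
    r=np.array([(u-c['cx'])/c['fx'],(v-c['cy'])/c['fy'],1.0]); o=-c['R'].T@c['t']; d=c['R'].T@r
    s=float(c['depth'][int(round(v)),int(round(u))]) if z is None else (z-o[2])/d[2]
    return o+s*d
def proj(c,p):
    q=c['R']@np.array(p,float)+c['t']; return [c['fx']*q[0]/q[2]+c['cx'],c['fy']*q[1]/q[2]+c['cy']]
E
python3 - <<'E'
from h import *
a=cam('top');b=cam('scene')
import pickle
pickle.dump((a,b),open('c0.pkl','wb'))
cv2.imwrite('pics/top0.png',a['color'][...,::-1]);cv2.imwrite('pics/scene0.png',b['color'][...,::-1])
print(read_state()); print(-a['R'].T@a['t'],-b['R'].T@b['t'])
E
```

```text
pics
{'time_s': 0.1, 'qpos': array([-1.42838906e+00,  3.13406504e-01,  1.49831266e+00,  2.00135678e-05,
        1.33099761e+00, -2.23405595e-01]), 'qvel': array([ 0.00054283,  0.00035942, -0.0015304 , -0.00132529,  0.00076548,
       -0.00012907]), 'joint_torque': array([ 2.09039776e-03, -4.02814615e+01, -2.52642328e+01,  6.95331185e-02,
        3.42147856e-02, -5.93170671e-05]), 'position': array([ 0.18775816, -0.49006174,  0.23823016]), 'tool_rot': array([ 9.83319479e-01,  1.81885915e-01,  3.24680222e-05, -5.61209134e-04]), 'contact_force': array([ 0.04352117, -0.44394386, -0.34565431]), 'moment': array([-0.01434607,  0.06712871, -0.03134149]), 'grasp_force': 0.0, 'gripper_width': 0.9973154333028873}
[ 0.51141343 -0.12906086  1.30010144] [ 1.26096395 -0.05799334  1.11277744]
```

View pics/top0.png

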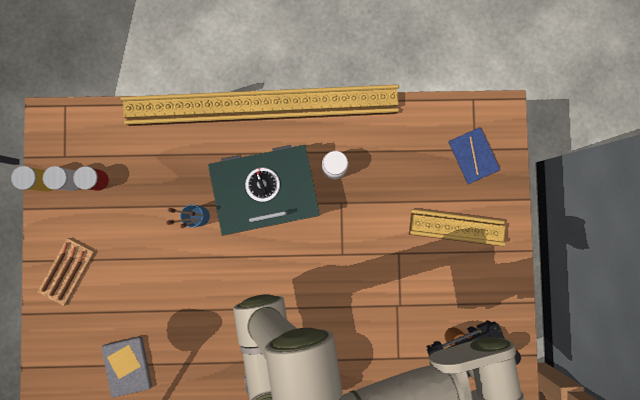

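View pics/scene0.png

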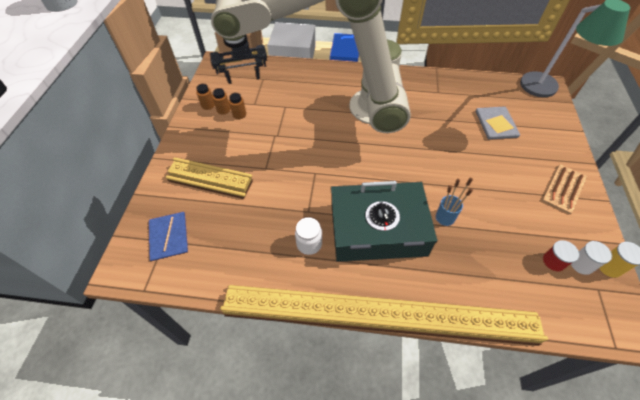

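The top view shows the chest (210–318, 147–235), its dial at about (262,184) and the handle at (270,215). The tub is at (335,164), the brush pot at (195,215) and the moulding at (458,226). Next I'll zoom in on the dial.

Run:
```python
from h import *
import pickle
a,b=pickle.load(open('c0.pkl','rb'))
k=a['color'][140:240,205:325,::-1]
k1=cv2.resize(k,None,fx=5,fy=5,interpolation=cv2.INTER_CUBIC)
cv2.imwrite('pics/z0.png',k1)
for n,u,v,z in [('dial',262,184,.12),('hA',250,219,.142),('hB',297,210,.142),('tub',335,160,.105),('pot',195,215,.085),('c1',210,163,.106),('c2',305,147,.106),('c3',318,216,.106),('c4',222,235,.106),('m',458,226,.05)]:
    print(n,world(a,u,v,z).round(4), world(a,u,v).round(3))
# red pixels
c=a['color'].astype(int)
m=(c[...,0]>110)&(c[...,1]<70)&(c[...,2]<70)
ys,xs=np.nonzero(m[160:210,240:290]); print(list(zip(xs+240,ys+160)))
# ring white fit
g=c.min(2)>140
ys,xs=np.nonzero(g[160:205,240:285]); el=cv2.fitEllipse(cv2.convexHull(np.stack([xs+240,ys+160],1).astype(np.float32))); print(el,world(a,*el[0],z=.116))
```

```text
dial [0.6245 0.0389 0.12  ] [0.622 0.035 0.147]
hA [0.5185 0.0726 0.142 ] [0.518 0.071 0.152]
hB [ 0.5428 -0.0675  0.142 ] [ 0.544 -0.066  0.113]
tub [ 0.6967 -0.1857  0.105 ] [ 0.697 -0.186  0.103]
pot [0.5345 0.2534 0.085 ] [0.536 0.278 0.008]
c1 [0.6936 0.2002 0.106 ] [ 0.71  0.23 -0.  ]
c2 [ 0.7386 -0.0934  0.106 ] [ 0.738 -0.093  0.109]
c3 [ 0.5241 -0.1299  0.106 ] [ 0.525 -0.13   0.002]
c4 [0.4714 0.1648 0.106 ] [0.472 0.164 0.108]
m [ 0.4841 -0.5816  0.05  ] [ 0.484 -0.585  0.041]
[(np.int64(257), np.int64(172)), (np.int64(258), np.int64(172)), (np.int64(257), np.int64(173)), (np.int64(258), np.int64(173))]
((261.98333740234375, 184.34483337402344), (33.47842025756836, 34.00503158569336), 79.72459411621094) [0.62382879 0.03955009 0.116     ]
```

View pics/z0.png

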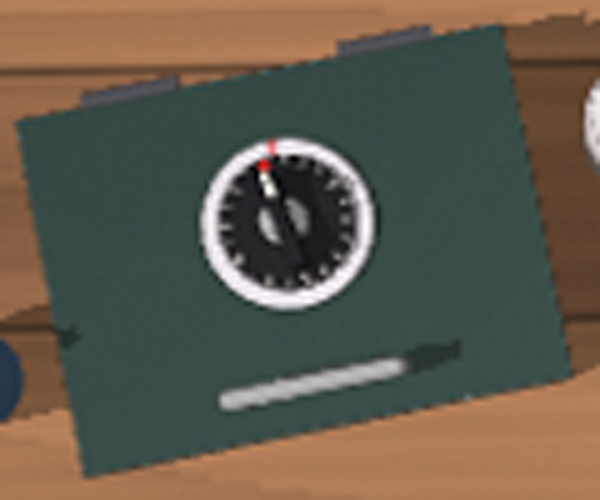

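Estimates so far: dial axis about (0.6235, 0.039), chest yaw about 9.4°, mark 0 pointing at yaw about 20°. The plan is to pinch the top of the wing (TCP z ≈ 0.137, above the hub). I'll turn it in strokes, opening and turning back between them without lifting.

play_rows([
  [0.025,0.03,0,7],
  [0.05,0.061,0,14],
  [0.075,0.092,0,21],
  [0.1,0.123,0,28],
  [0.126,0.154,0,35],
  [0.152,0.185,0,42],
  [0.178,0.216,0,49],
  [0.204,0.247,0,56],
  [0.23,0.278,0,63],
  [0.255,0.309,0,70],
  [0.28,0.34,0,77],
  [0.306,0.371,0,84],
  [0.332,0.402,0,91],
  [0.358,0.433,0,98],
  [0.384,0.464,0,105],
  [0.41,0.495,0,112],
  [0.43,0.52,0,119],
  [0.4355,0.529,0,126],
  [0.4355,0.529,0,133],
  [0.4355,0.529,0,140],
], jaw=1)

```text
time_s: 1.77
position: [0.6234, 0.0397, 0.2378]
tool_rot: [0.162, 0.987, -0.0, -0.001]
contact_force: [0.3, 0.5, -0.1]
gripper_width: 1.003
grasp_force: 0.0
```

play_rows([
  [0,0,0,7],
  [0,0,0,14],
  [0,0,-0.02,21],
  [0,0,-0.05,28],
  [0,0,-0.08,35],
  [0,0,-0.095,39],
  [0,0,-0.1015,39],
  [0,0,-0.1015,39],
  [0,0,-0.1015,39],
])

```text
time_s: 2.52
position: [0.6237, 0.0387, 0.138]
tool_rot: [-0.172, 0.985, -0.0, 0.0]
contact_force: [0.0, -0.1, 0.4]
gripper_width: 0.997
grasp_force: 0.0
```

```bash
cat >> h.py <<'E'
def st():
    s=read_state(); x,y,_,_=s['tool_rot']; yaw=np.degrees(2*np.arctan2(y,x))%360
    print('t%.2f'%s['time_s'],'p',s['position'].round(4),'yaw%.2f'%yaw,'j6 %.2f'%s['qpos'][5],'F',s['contact_force'].round(1),'M',s['moment'].round(3),'w%.3f g%.1f'%(s['gripper_width'],s['grasp_force']))
E
python3 - <<'E'
from h import *
st()
b=cam('scene'); u,v=map(int,proj(b,[.6235,.039,.13])); print(u,v)
cv2.imwrite('pics/s1.png',cv2.resize(b['color'][v-60:v+40,u-60:u+60,::-1],None,fx=5,fy=5,interpolation=cv2.INTER_CUBIC))
import pickle
a,_=pickle.load(open('c0.pkl','rb')); p=world(a,257.5,172.5,.123); d=p-world(a,261.98,184.34,.116); print(p,np.degrees(np.arctan2(d[1],d[0])))
print(world(a,267.3,216.6,.148))
E
```

```text
t2.52 p [0.6237 0.0387 0.138 ] yaw199.83 j6 -2.04 F [ 0.  -0.1  0.4] M [ 0.072 -0.135 -0.012] w0.997 g0.0
382 212
[0.65954066 0.05175069 0.123     ] 18.855193129481535
[0.52466259 0.0203648  0.148     ]
```

View pics/s1.png

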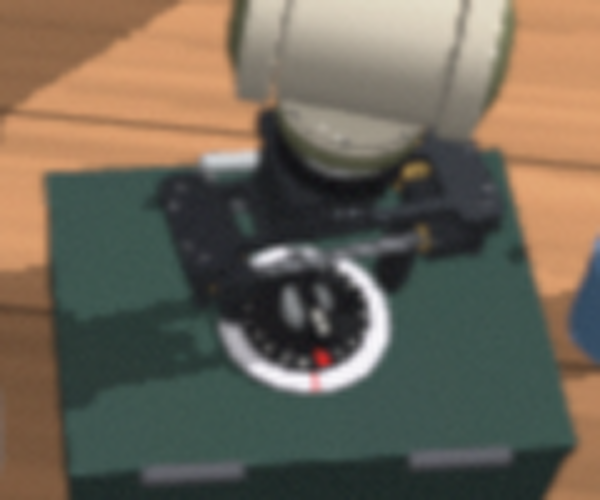

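The scene crop shows the open gripper straddling the dial, with red mark 0 at (322,357) just beside the index at (316,383). Closing on the wing.

play_rows([
  [0,0,0,0],
  [0,0,0,0],
  [0,0,0,0],
  [0,0,0,0],
  [0,0,0,0],
  [0,0,0,0],
  [0,0,0,0],
  [0,0,0,0],
], jaw=-1)

```text
time_s: 3.23
position: [0.6233, 0.0387, 0.1372]
tool_rot: [-0.173, 0.985, -0.0, -0.0]
contact_force: [0.5, 0.2, -0.3]
gripper_width: 0.42
grasp_force: 0.0
```

```bash
python3 -c "
from h import *
st()"
```

```text
t3.23 p [0.6233 0.0387 0.1372] yaw199.96 j6 -2.04 F [ 0.5  0.2 -0.3] M [ 0.084 -0.153 -0.006] w0.420 g0.0
```

play_rows([
  [0,0,0,0],
  [0,0,0,0],
  [0,0,0,0],
  [0,0,0,0],
  [0,0,0,0],
  [0,0,0,0],
])

```text
time_s: 3.73
position: [0.6235, 0.0381, 0.1372]
tool_rot: [-0.173, 0.985, -0.001, 0.0]
contact_force: [1.7, -3.7, -0.7]
gripper_width: 0.132
grasp_force: 30.0
```

```bash
python3 -c "
from h import *
st()"
```

```text
t3.73 p [0.6235 0.0381 0.1372] yaw199.94 j6 -2.04 F [ 1.7 -3.7 -0.7] M [-0.634 -0.398 -0.026] w0.132 g30.0
```

play_rows([
  [0,0,0,-4],
  [0,0,0,-11],
  [0,0,0,-18],
  [0,0,0,-25],
  [0,0,0,-32],
  [0,0,0,-39],
  [0,0,0,-46],
  [0,0,0,-53],
  [0,0,0,-60],
  [0,0,0,-67],
  [0,0,0,-74],
  [0,0,0,-81],
  [0,0,0,-88],
  [0,0,0,-95],
  [0,0,0,-102],
  [0,0,0,-109],
  [0,0,0,-116],
  [0,0,0,-123],
  [0,0,0,-128],
  [0,0,0,-130],
])

```text
time_s: 5.4
position: [0.6247, 0.0393, 0.1373]
tool_rot: [0.821, 0.571, 0.002, 0.001]
contact_force: [8.9, 1.2, -5.0]
gripper_width: 0.129
grasp_force: 30.0
```

Run:
```python
from h import *
st()
b=cam('scene'); u,v=map(int,proj(b,[.6235,.039,.13]))
cv2.imwrite('pics/s2.png',cv2.resize(b['color'][v-60:v+40,u-60:u+60,::-1],None,fx=5,fy=5,interpolation=cv2.INTER_CUBIC))
```

```text
t5.40 p [0.6247 0.0393 0.1373] yaw69.70 j6 0.23 F [ 8.9  1.2 -5. ] M [ 0.138 -1.69   0.105] w0.129 g30.0
```

View pics/s2.png

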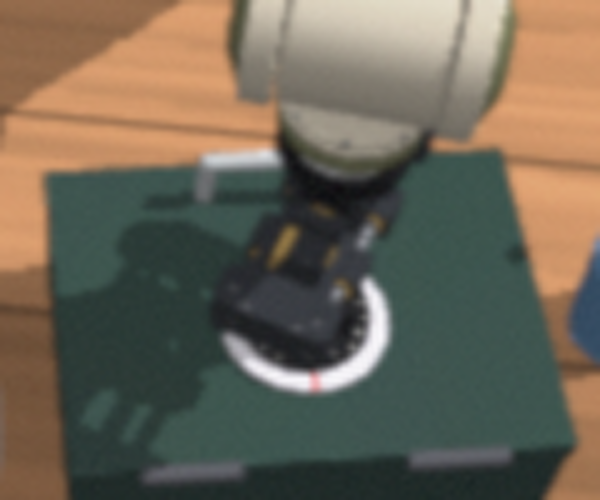

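The pinch holds and the wing follows the tool. The side force shows the true axis lies about 1.5 mm further in +x, so I'll shift to it while turning.

play_rows([
  [0.0005,0,0,-4],
  [0.001,0,0,-11],
  [0.0015,-0.0005,0,-18],
  [0.0015,-0.0005,0,-25],
  [0.0015,-0.0005,0,-32],
  [0.0015,-0.0005,0,-39],
  [0.0015,-0.0005,0,-46],
  [0.0015,-0.0005,0,-53],
  [0.0015,-0.0005,0,-60],
  [0.0015,-0.0005,0,-67],
  [0.0015,-0.0005,0,-74],
  [0.0015,-0.0005,0,-81],
  [0.0015,-0.0005,0,-88],
  [0.0015,-0.0005,0,-95],
  [0.0015,-0.0005,0,-102],
  [0.0015,-0.0005,0,-109],
  [0.0015,-0.0005,0,-116],
  [0.0015,-0.0005,0,-123],
  [0.0015,-0.0005,0,-128],
  [0.0015,-0.0005,0,-130],
])

```text
time_s: 7.12
position: [0.6249, 0.0376, 0.1372]
tool_rot: [0.865, -0.502, 0.0, 0.0]
contact_force: [1.2, -3.9, 0.6]
gripper_width: 0.131
grasp_force: 30.0
```

```bash
python3 -c "
from h import *
st()"
```

```text
t7.12 p [0.6249 0.0376 0.1372] yaw299.68 j6 2.50 F [ 1.2 -3.9  0.6] M [-0.705 -0.222  0.08 ] w0.131 g30.0
```

play_rows([
  [0,0,0,0],
  [0,0,0,0],
  [0,0,0,0],
  [0,0,0,0],
  [0,0,0,0],
  [0,0,0,0],
  [0,0,0,0],
  [0,0,0,0],
  [0,0,0,0],
  [0,0,0,0],
], jaw=0.6)

```text
time_s: 7.95
position: [0.6248, 0.0382, 0.1372]
tool_rot: [0.866, -0.5, -0.0, -0.0]
contact_force: [-1.0, -0.1, -0.6]
gripper_width: 0.804
grasp_force: 0.0
```

Run:
```python
from h import *
st()
b=cam('scene'); u,v=map(int,proj(b,[.6235,.039,.13]))
cv2.imwrite('pics/s3.png',cv2.resize(b['color'][v-60:v+40,u-60:u+60,::-1],None,fx=5,fy=5,interpolation=cv2.INTER_CUBIC))
```

```text
t7.95 p [0.6248 0.0382 0.1372] yaw299.96 j6 2.49 F [-1.  -0.1 -0.6] M [ 0.132 -0.032  0.006] w0.804 g0.0
```

View pics/s3.png

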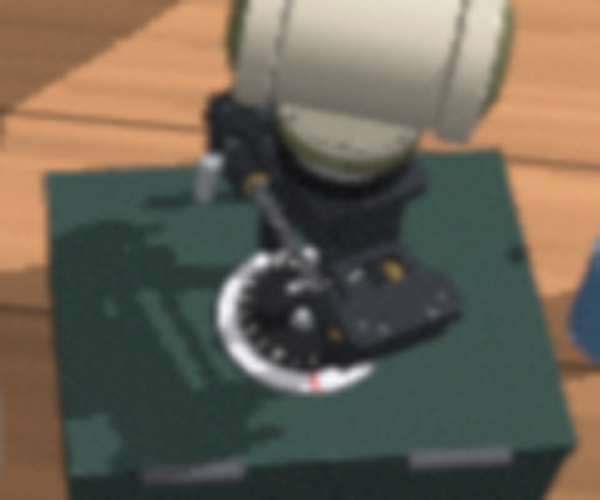

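The dial has turned about 260° and the jaw is clear of the wing. Turning back +180° while open, then regrasping.

play_rows([
  [0,0,0,7],
  [0,0,0,14],
  [0,0,0,21],
  [0,0,0,28],
  [0,0,0,35],
  [0,0,0,42],
  [0,0,0,49],
  [0,0,0,56],
  [0,0,0,63],
  [0,0,0,70],
  [0,0,0,77],
  [0,0,0,84],
  [0,0,0,91],
  [0,0,0,98],
  [0,0,0,105],
  [0,0,0,112],
  [0,0,0,119],
  [0,0,0,126],
  [0,0,0,133],
  [0,0,0,140],
])

```text
time_s: 9.67
position: [0.6248, 0.0382, 0.1372]
tool_rot: [0.764, 0.645, 0.0, 0.0]
contact_force: [-0.2, 0.0, -0.7]
gripper_width: 0.805
grasp_force: 0.0
```

play_rows([
  [0,0,0,7],
  [0,-0.0005,0,14],
  [0,-0.0005,0,21],
  [0,-0.0005,0,28],
  [0,-0.0005,0,35],
  [0,-0.0005,0,40],
  [0,-0.0005,0,40],
])

```text
time_s: 10.25
position: [0.6248, 0.0377, 0.1372]
tool_rot: [0.499, 0.867, -0.0, -0.0]
contact_force: [-0.3, 0.1, -0.0]
gripper_width: 0.801
grasp_force: 0.0
```

play_rows([
  [0,0,0,0],
  [0,0,0,0],
  [0,0,0,0],
  [0,0,0,0],
  [0,0,0,0],
  [0,0,0,0],
  [0,0,0,0],
  [0,0,0,0],
  [0,0,0,0],
  [0,0,0,0],
  [0,0,0,0],
], jaw=-1)

```text
time_s: 11.17
position: [0.6248, 0.0378, 0.1372]
tool_rot: [0.5, 0.866, 0.0, 0.0]
contact_force: [1.0, 0.4, -0.7]
gripper_width: 0.134
grasp_force: 30.0
```

```bash
python3 -c "
from h import *
st()"
```

```text
t11.17 p [0.6248 0.0378 0.1372] yaw119.96 j6 -0.65 F [ 1.   0.4 -0.7] M [ 0.049 -0.196 -0.026] w0.134 g30.0
```

play_rows([
  [0,0,0,-4],
  [0,0,0,-11],
  [0,0,0,-18],
  [0,0,0,-25],
  [0,0,0,-32],
  [0,0,0,-39],
  [0,0,0,-46],
  [0,0,0,-53],
  [0,0,0,-60],
  [0,0,0,-67],
  [0,0,0,-74],
  [0,0,0,-81],
  [0,0,0,-88],
  [0,0,0,-95],
  [0,0,0,-102],
  [0,0,0,-109],
  [0,0,0,-116],
  [0,0,0,-123],
  [0,0,0,-130],
  [0,0,0,-136],
])

```text
time_s: 12.83
position: [0.6239, 0.0384, 0.1372]
tool_rot: [0.99, -0.142, -0.001, -0.0]
contact_force: [-3.9, 2.2, 2.0]
gripper_width: 0.13
grasp_force: 30.0
```

play_rows([
  [0,0,0,-6],
  [0,0,0,-13],
  [0,0,0,-20],
  [0,0,0,-27],
  [0,0,0,-34],
  [0,0,0,-40],
  [0,0,0,-44],
  [0,0,0,-44],
])

```text
time_s: 13.5
position: [0.6242, 0.0388, 0.1372]
tool_rot: [0.865, -0.502, -0.001, -0.0]
contact_force: [-2.8, 5.5, 1.7]
gripper_width: 0.131
grasp_force: 30.0
```

```bash
python3 -c "
from h import *
st()"
```

```text
t13.50 p [0.6242 0.0388 0.1372] yaw299.77 j6 2.50 F [-2.8  5.5  1.7] M [ 0.837  0.416 -0.012] w0.131 g30.0
```

play_rows([
  [0,0,0,0],
  [0,0,0,0],
  [0,0,0,0],
  [0,0,0,0],
  [0,0,0,0],
  [0,0,0,0],
  [0,0,0,0],
  [0,0,0,0],
  [0,0,0,0],
  [0,0,0,0],
], jaw=0.6)

```text
time_s: 14.33
position: [0.6248, 0.0377, 0.1372]
tool_rot: [0.866, -0.5, 0.0, -0.0]
contact_force: [-0.4, -0.8, 0.6]
gripper_width: 0.8
grasp_force: 0.0
```

play_rows([
  [0,0,0,7],
  [0,0,0,14],
  [0,0,0,21],
  [0,0,0,28],
  [0,0,0,35],
  [0,0,0,42],
  [0,0,0,49],
  [0,0,0,56],
  [0,0,0,63],
  [0,0,0,70],
  [0,0,0,77],
  [0,0,0,84],
  [0,0,0,91],
  [0,0,0,98],
  [0,0,0,105],
  [0,0,0,112],
  [0,0,0,119],
  [0,0,0,126],
  [0,0,0,133],
  [0,0,0,140],
])

```text
time_s: 16.0
position: [0.6248, 0.0377, 0.1372]
tool_rot: [0.764, 0.645, 0.0, 0.0]
contact_force: [-0.2, -0.2, -0.1]
gripper_width: 0.801
grasp_force: 0.0
```

play_rows([
  [0,0,0,7],
  [0,0,0,14],
  [0,0,0,21],
  [0,0,0,28],
  [0,0,0,35],
  [0,0,0,40],
  [0,0,0,40],
])

```text
time_s: 16.58
position: [0.6248, 0.0377, 0.1372]
tool_rot: [0.499, 0.867, -0.0, -0.0]
contact_force: [-0.0, 0.7, -0.1]
gripper_width: 0.8
grasp_force: 0.0
```

Run:
```python
from h import *
st()
b=cam('scene'); u,v=map(int,proj(b,[.6235,.039,.13]))
cv2.imwrite('pics/s4.png',cv2.resize(b['color'][v-60:v+40,u-60:u+60,::-1],None,fx=5,fy=5,interpolation=cv2.INTER_CUBIC))
```

```text
t16.58 p [0.6248 0.0377 0.1372] yaw120.14 j6 -0.65 F [-0.   0.7 -0.1] M [ 0.014 -0.186 -0.019] w0.800 g0.0
```

View pics/s4.png

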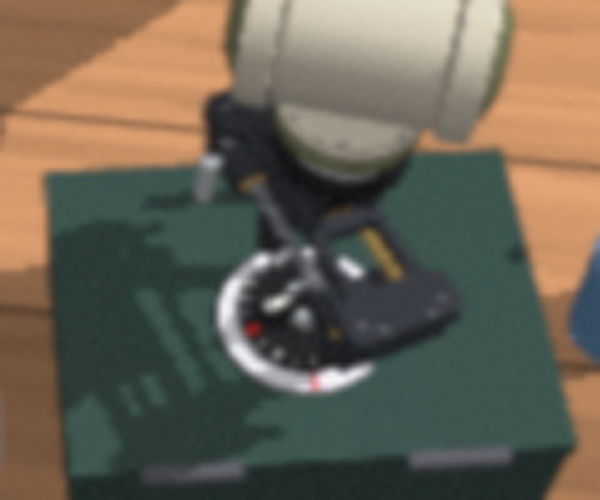

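Mark 0 is visible at (253,328) and the index at (316,383). I'll compute the true dial reading from these.

play_rows([
  [0,0,0,0],
  [0,0,0,0],
  [0,0,0,0],
  [0,0,0,0],
  [0,0,0,0],
  [0,0,0,0],
  [0,0,0,0],
  [0,0,0,0],
  [0,0,0,0],
  [0,0,0,0],
  [0,0,0,0],
], jaw=-1)

```text
time_s: 17.55
position: [0.6248, 0.0378, 0.1372]
tool_rot: [0.5, 0.866, 0.0, 0.0]
contact_force: [1.5, 0.6, 0.2]
gripper_width: 0.132
grasp_force: 30.0
```

Run:
```python
from h import *
st()
b=cam('scene')
for n,u,v,z in [('mark',372.3,217.4,.123),('index',385.0,228.4,.116)]:
    p=world(b,u,v,z)[:2]; 
    for c in ([.6248,.0377],[.6235,.039]):
        d=p-np.array(c); print(n,p.round(4),np.hypot(*d),np.degrees(np.arctan2(d[1],d[0])))
```

```text
t17.55 p [0.6248 0.0378 0.1372] yaw119.96 j6 -0.65 F [1.5 0.6 0.2] M [ 0.063 -0.195  0.035] w0.132 g30.0
mark [0.6413 0.009 ] 0.033085370041637 -60.14297528541085
mark [0.6413 0.009 ] 0.03486331826069477 -59.35366689714317
index [0.6715 0.0497] 0.048221541136452356 14.459602712885593
index [0.6715 0.0497] 0.049181252151157456 12.614602874172608
```

Run:
```python
from h import *
import pickle
a,b=pickle.load(open('c0.pkl','rb'))
f=lambda u,v,z: world(a,205+(u+.5)/5-.5,140+(v+.5)/5-.5,z)[:2]
def ang(p,q,z,z2=None):
    d=f(*q,z)-f(*p,z); return np.degrees(np.arctan2(d[1],d[0]))
print('back',ang((500,27),(20,120),.11)-90,'front',ang((570,375),(90,477),.11)-90,'left',ang((90,477),(20,120),.11),'right',ang((570,375),(500,27),.11),'bar',ang((395,366),(228,400),.148)-90)
i=f(271,146,.116); 
e=world(a,261.98,184.34,.116)[:2]
for c in (e,np.array([.6248,.0377])): d=i-c; print(i,c,np.hypot(*d),np.degrees(np.arctan2(d[1],d[0])))
# green mask fit, both cameras not needed
hsv=cv2.cvtColor(a['color'],cv2.COLOR_RGB2HSV); m=((hsv[...,0]>60)&(hsv[...,0]<100)&(hsv[...,1]>60)).astype(np.uint8)
cs=cv2.findContours(m[120:260,190:340],0,2)[0]; c=max(cs,key=cv2.contourArea).reshape(-1,2)+[190,120]
w=np.array([world(a,x,y,.11)[:2]*1000 for x,y in c],np.float32); r=cv2.minAreaRect(w); print(r)
```

```text
back 10.136708978672019 front 10.941987485018899 left 10.675903982181097 right 10.342743716966794 bar 10.481110871364777
[0.67173218 0.04873212] [0.62384378 0.0395601 ] 0.04875883477600441 10.84250058698576
[0.67173218 0.04873212] [0.6248 0.0377] 0.048211376274955545 13.228090527726724
((634.3336181640625, 40.73728942871094), (170.29742431640625, 300.8568420410156), 10.89226245880127)
```

Chest yaw refines to about 10.6°, so 55 means wing yaw 28.6° and 85 means wing yaw 136.6° (both mod 180). Turning on −91.4° to stop on 55.

play_rows([
  [0,0,0,-4],
  [0,0,0,-11],
  [0,0,0,-18],
  [0,0,0,-25],
  [0,0,0,-32],
  [0,0,0,-39],
  [0,0,0,-46],
  [0,0,0,-53],
  [0,0,0,-60],
  [0,0,0,-67],
  [0,0,0,-74],
  [0,0,0,-80],
  [0,0,0,-85],
  [0,0,0,-88.5],
  [0,0,0,-90.5],
  [0,0,0,-91.4],
  [0,0,0,-91.4],
  [0,0,0,-91.4],
  [0,0,0,-91.4],
  [0,0,0,-91.4],
])

```text
time_s: 19.27
position: [0.624, 0.038, 0.1372]
tool_rot: [0.969, 0.247, -0.001, -0.0]
contact_force: [-5.6, 1.4, 3.0]
gripper_width: 0.127
grasp_force: 30.0
```

```bash
python3 -c "
from h import *
st()"
```

```text
t19.27 p [0.624  0.038  0.1372] yaw28.61 j6 0.95 F [-5.6  1.4  3. ] M [0.163 0.848 0.087] w0.127 g30.0
```

play_rows([
  [0,0,0,4],
  [0,0,0,11],
  [0,0,0,18],
  [0,0,0,25],
  [0,0,0,32],
  [0,0,0,39],
  [0,0,0,46],
  [0,0,0,53],
  [0,0,0,60],
  [0,0,0,67],
  [0,0,0,74],
  [0,0,0,81],
  [0,0,0,88],
  [0,0,0,95],
  [0,0,0,102],
  [0,0,0,109],
  [0,0,0,116],
  [0,0,0,123],
  [0,0,0,130],
  [0,0,0,137],
])

```text
time_s: 20.93
position: [0.6251, 0.0381, 0.1373]
tool_rot: [0.122, 0.992, 0.0, 0.001]
contact_force: [0.6, 2.9, -1.3]
gripper_width: 0.13
grasp_force: 30.0
```

play_rows([
  [0,0,0,7],
  [0,0,0,14],
  [0,0,0,21],
  [0,0,0,28],
  [0,0,0,35],
  [0,0,0,42],
  [0,0,0,49],
  [0,0,0,56],
  [0,0,0,63],
  [0,0,0,69],
  [0,0,0,73],
  [0,0,0,74.4],
  [0,0,0,74.4],
])

```text
time_s: 22.02
position: [0.6248, 0.0388, 0.1372]
tool_rot: [-0.501, 0.866, 0.001, 0.001]
contact_force: [-0.1, 4.9, -0.2]
gripper_width: 0.129
grasp_force: 30.0
```

```bash
python3 -c "
from h import *
st()"
```

```text
t22.02 p [0.6248 0.0388 0.1372] yaw240.09 j6 -2.75 F [-0.1  4.9 -0.2] M [ 0.998 -0.066  0.008] w0.129 g30.0
```

play_rows([
  [0,0,0,0],
  [0,0,0,0],
  [0,0,0,0],
  [0,0,0,0],
  [0,0,0,0],
  [0,0,0,0],
  [0,0,0,0],
  [0,0,0,0],
  [0,0,0,0],
  [0,0,0,0],
], jaw=0.6)

```text
time_s: 22.85
position: [0.6248, 0.0377, 0.1372]
tool_rot: [-0.5, 0.866, -0.0, -0.0]
contact_force: [-0.3, -0.2, -0.9]
gripper_width: 0.795
grasp_force: 0.0
```

play_rows([
  [0,0,0,-7],
  [0,0,0,-14],
  [0,0,0,-21],
  [0,0,0,-28],
  [0,0,0,-35],
  [0,0,0,-42],
  [0,0,0,-49],
  [0,0,0,-56],
  [0,0,0,-63],
  [0,0,0,-70],
  [0,0,0,-77],
  [0,0,0,-84],
  [0,0,0,-91],
  [0,0,0,-98],
  [0,0,0,-105],
  [0,0,0,-112],
  [0,0,0,-119],
  [0,0,0,-126],
  [0,0,0,-133],
  [0,0,0,-140],
])

```text
time_s: 24.52
position: [0.6248, 0.0377, 0.1372]
tool_rot: [0.645, 0.764, -0.0, -0.0]
contact_force: [0.3, -0.8, 0.6]
gripper_width: 0.8
grasp_force: 0.0
```

play_rows([
  [0,0,0,-7],
  [0,0,0,-14],
  [0,0,0,-21],
  [0,0,0,-28],
  [0,0,0,-35],
  [0,0,0,-40],
  [0,0,0,-40],
])

```text
time_s: 25.1
position: [0.6248, 0.0377, 0.1372]
tool_rot: [0.867, 0.498, 0.0, 0.0]
contact_force: [-0.4, 0.2, 0.7]
gripper_width: 0.801
grasp_force: 0.0
```

play_rows([
  [0,0,0,0],
  [0,0,0,0],
  [0,0,0,0],
  [0,0,0,0],
  [0,0,0,0],
  [0,0,0,0],
  [0,0,0,0],
  [0,0,0,0],
  [0,0,0,0],
  [0,0,0,0],
  [0,0,0,0],
], jaw=-1)

```text
time_s: 26.02
position: [0.6244, 0.0379, 0.1372]
tool_rot: [0.866, 0.5, -0.0, -0.0]
contact_force: [-3.8, 0.9, 1.6]
gripper_width: 0.128
grasp_force: 30.0
```

```bash
python3 -c "
from h import *
st()"
```

```text
t26.02 p [0.6244 0.0379 0.1372] yaw59.97 j6 0.40 F [-3.8  0.9  1.6] M [0.214 0.563 0.014] w0.128 g30.0
```

Good. Next comes another +180°, a regrasp, then +76.6° to 85.

play_rows([
  [0,0,0,4],
  [0,0,0,11],
  [0,0,0,18],
  [0,0,0,25],
  [0,0,0,32],
  [0,0,0,39],
  [0,0,0,46],
  [0,0,0,53],
  [0,0,0,60],
  [0,0,0,67],
  [0,0,0,74],
  [0,0,0,81],
  [0,0,0,88],
  [0,0,0,95],
  [0,0,0,102],
  [0,0,0,109],
  [0,0,0,116],
  [0,0,0,123],
  [0,0,0,130],
  [0,0,0,137],
])

```text
time_s: 27.68
position: [0.6249, 0.0384, 0.1372]
tool_rot: [-0.15, 0.989, 0.001, 0.0]
contact_force: [-0.6, 4.0, 0.1]
gripper_width: 0.131
grasp_force: 30.0
```

play_rows([
  [0,0,0,7],
  [0,0,0,14],
  [0,0,0,21],
  [0,0,0,28],
  [0,0,0,35],
  [0,0,0,40],
  [0,0,0,43],
  [0,0,0,43],
])

```text
time_s: 28.35
position: [0.6247, 0.0386, 0.1372]
tool_rot: [-0.501, 0.866, 0.001, 0.0]
contact_force: [-1.4, 5.0, 1.3]
gripper_width: 0.129
grasp_force: 30.0
```

play_rows([
  [0,0,0,0],
  [0,0,0,0],
  [0,0,0,0],
  [0,0,0,0],
  [0,0,0,0],
  [0,0,0,0],
  [0,0,0,0],
  [0,0,0,0],
  [0,0,0,0],
  [0,0,0,0],
], jaw=0.6)

```text
time_s: 29.18
position: [0.6248, 0.0377, 0.1372]
tool_rot: [-0.5, 0.866, -0.0, 0.0]
contact_force: [-0.3, -0.5, 0.2]
gripper_width: 0.799
grasp_force: 0.0
```

play_rows([
  [0,0,0,-7],
  [0,0,0,-14],
  [0,0,0,-21],
  [0,0,0,-28],
  [0,0,0,-35],
  [0,0,0,-42],
  [0,0,0,-49],
  [0,0,0,-56],
  [0,0,0,-63],
  [0,0,0,-70],
  [0,0,0,-77],
  [0,0,0,-84],
  [0,0,0,-91],
  [0,0,0,-98],
  [0,0,0,-105],
  [0,0,0,-112],
  [0,0,0,-119],
  [0,0,0,-126],
  [0,0,0,-133],
  [0,0,0,-140],
])

```text
time_s: 30.85
position: [0.6248, 0.0377, 0.1372]
tool_rot: [0.645, 0.764, -0.0, -0.0]
contact_force: [-0.8, 0.3, 0.3]
gripper_width: 0.797
grasp_force: 0.0
```

play_rows([
  [0,0,0,-7],
  [0,0,0,-14],
  [0,0,0,-21],
  [0,0,0,-28],
  [0,0,0,-35],
  [0,0,0,-40],
  [0,0,0,-40],
])

```text
time_s: 31.43
position: [0.6248, 0.0377, 0.1372]
tool_rot: [0.867, 0.498, 0.0, 0.0]
contact_force: [1.5, 0.6, 0.5]
gripper_width: 0.8
grasp_force: 0.0
```

play_rows([
  [0,0,0,0],
  [0,0,0,0],
  [0,0,0,0],
  [0,0,0,0],
  [0,0,0,0],
  [0,0,0,0],
  [0,0,0,0],
  [0,0,0,0],
  [0,0,0,0],
  [0,0,0,0],
  [0,0,0,0],
], jaw=-1)

```text
time_s: 32.35
position: [0.6244, 0.038, 0.1372]
tool_rot: [0.866, 0.5, -0.0, -0.0]
contact_force: [-3.8, 0.4, 1.7]
gripper_width: 0.131
grasp_force: 30.0
```

```bash
python3 -c "
from h import *
st()"
```

```text
t32.35 p [0.6244 0.038  0.1372] yaw59.96 j6 0.40 F [-3.8  0.4  1.7] M [ 0.242  0.506 -0.047] w0.131 g30.0
```

play_rows([
  [0,0,0,4],
  [0,0,0,11],
  [0,0,0,18],
  [0,0,0,25],
  [0,0,0,32],
  [0,0,0,39],
  [0,0,0,46],
  [0,0,0,53],
  [0,0,0,60],
  [0,0,0,66],
  [0,0,0,71],
  [0,0,0,74.5],
  [0,0,0,76],
  [0,0,0,76.6],
  [0,0,0,76.6],
  [0,0,0,76.6],
  [0,0,0,76.6],
])

```text
time_s: 33.77
position: [0.6248, 0.038, 0.1372]
tool_rot: [0.37, 0.929, 0.0, -0.0]
contact_force: [-1.3, 4.2, -0.2]
gripper_width: 0.132
grasp_force: 30.0
```

Run:
```python
from h import *
st()
b=cam('scene'); u,v=map(int,proj(b,[.6235,.039,.13]))
cv2.imwrite('pics/s5.png',cv2.resize(b['color'][v-60:v+40,u-60:u+60,::-1],None,fx=5,fy=5,interpolation=cv2.INTER_CUBIC))
```

```text
t33.77 p [0.6248 0.038  0.1372] yaw136.53 j6 -0.94 F [-1.3  4.2 -0.2] M [ 0.555 -0.025 -0.039] w0.132 g30.0
```

View pics/s5.png

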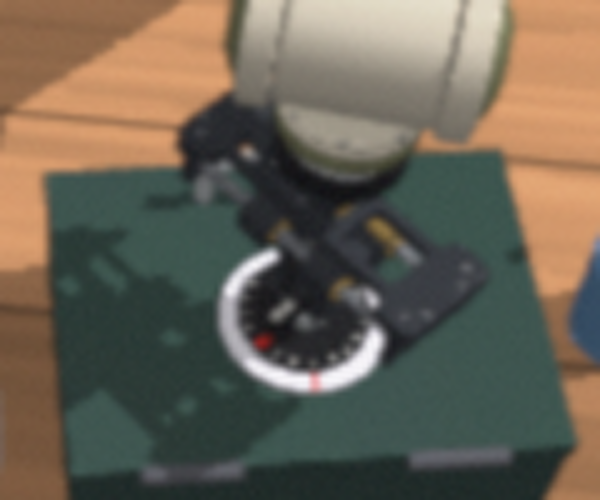

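The pick-up works: red mark 0 at (263,342) is three 5-marks from the index at (316,383), so it reads 85. Now turning clockwise to just before the bolt stop zone.

play_rows([
  [0,0,0,-3],
  [0,0,0,-8],
  [0,0,0,-13],
  [0,0,0,-18],
  [0,0,0,-23],
  [0,0,0,-28],
  [0,0,0,-33],
  [0,0,0,-38],
  [0,0,0,-43],
  [0,0,0,-47],
  [0,0,0,-50],
  [0,0,0,-52],
  [0,0,0,-52],
])

```text
time_s: 34.9
position: [0.6245, 0.0379, 0.1372]
tool_rot: [0.74, 0.672, -0.0, -0.0]
contact_force: [-3.6, 3.0, 1.2]
gripper_width: 0.129
grasp_force: 30.0
```

```bash
python3 -c "
from h import *
st()"
```

```text
t34.90 p [0.6245 0.0379 0.1372] yaw84.48 j6 -0.03 F [-3.6  3.   1.2] M [ 0.492  0.421 -0.023] w0.129 g30.0
```

play_rows([
  [0,0,0,-2],
  [0,0,0,-4],
  [0,0,0,-6],
  [0,0,0,-8],
  [0,0,0,-10],
  [0,0,0,-12],
  [0,0,0,-14],
  [0,0,0,-16],
  [0,0,0,-17],
  [0,0,0,-18],
])

```text
time_s: 35.73
position: [0.6244, 0.0379, 0.1372]
tool_rot: [0.836, 0.549, -0.0, -0.0]
contact_force: [-4.0, 3.4, 1.4]
gripper_width: 0.126
grasp_force: 30.1
```

```bash
python3 -c "
from h import *
st()"
```

```text
t35.73 p [0.6244 0.0379 0.1372] yaw66.60 j6 0.28 F [-4.   3.4  1.4] M [0.508 0.58  0.161] w0.126 g30.1
```

play_rows([
  [0,0,0,-1],
  [0,0,0,-2],
  [0,0,0,-3],
])

```text
time_s: 35.98
position: [0.6244, 0.0379, 0.1372]
tool_rot: [0.85, 0.527, -0.0, -0.0]
contact_force: [-3.7, 3.3, 2.2]
gripper_width: 0.134
grasp_force: 30.1
```

```bash
python3 -c "
from h import *
st()"
```

```text
t35.98 p [0.6244 0.0379 0.1372] yaw63.60 j6 0.33 F [-3.7  3.3  2.2] M [0.508 0.565 0.199] w0.134 g30.1
```

The moment has risen to about 0.18 N m, so the lock has taken up the bolt. Creeping on by feel.

play_rows([
  [0,0,0,-1],
  [0,0,0,-2],
  [0,0,0,-3],
])

```text
time_s: 36.23
position: [0.6244, 0.0379, 0.1372]
tool_rot: [0.863, 0.505, -0.0, -0.0]
contact_force: [-4.9, 3.7, 1.4]
gripper_width: 0.129
grasp_force: 30.1
```

```bash
python3 -c "
from h import *
st()"
```

```text
t36.23 p [0.6244 0.0379 0.1372] yaw60.60 j6 0.39 F [-4.9  3.7  1.4] M [0.592 0.594 0.237] w0.129 g30.1
```

play_rows([
  [0,0,0,-1],
  [0,0,0,-1.5],
  [0,0,0,-1.5],
])

```text
time_s: 36.48
position: [0.6243, 0.0379, 0.1371]
tool_rot: [0.87, 0.493, -0.001, -0.0]
contact_force: [-3.8, 4.2, 2.2]
gripper_width: 0.134
grasp_force: 30.1
```

```bash
python3 -c "
from h import *
st()"
```

```text
t36.48 p [0.6243 0.0379 0.1371] yaw59.13 j6 0.41 F [-3.8  4.2  2.2] M [0.603 0.659 0.187] w0.134 g30.1
```

play_rows([
  [0,0,0,-1],
  [0,0,0,-2],
  [0,0,0,-2.5],
])

```text
time_s: 36.73
position: [0.6243, 0.0379, 0.1372]
tool_rot: [0.88, 0.474, -0.001, -0.0]
contact_force: [-4.9, 3.6, 1.4]
gripper_width: 0.134
grasp_force: 30.1
```

```bash
python3 -c "
from h import *
st()"
```

```text
t36.73 p [0.6243 0.0379 0.1372] yaw56.61 j6 0.46 F [-4.9  3.6  1.4] M [0.589 0.607 0.194] w0.134 g30.1
```

play_rows([
  [0,0,0,-1],
  [0,0,0,-2],
  [0,0,0,-2.5],
])

```text
time_s: 36.98
position: [0.6243, 0.0379, 0.1372]
tool_rot: [0.891, 0.455, -0.001, -0.0]
contact_force: [-4.5, 3.1, 1.1]
gripper_width: 0.135
grasp_force: 30.2
```

```bash
python3 -c "
from h import *
st()"
```

```text
t36.98 p [0.6243 0.0379 0.1372] yaw54.11 j6 0.50 F [-4.5  3.1  1.1] M [0.512 0.625 0.307] w0.135 g30.2
```

The moment climbed to 0.31, which looks like the stop. One small step with a hold to confirm it.

play_rows([
  [0,0,0,-0.5],
  [0,0,0,-0.5],
  [0,0,0,-0.5],
])

```text
time_s: 37.23
position: [0.6243, 0.0379, 0.1372]
tool_rot: [0.892, 0.451, -0.001, -0.0]
contact_force: [-3.3, 4.1, 2.0]
gripper_width: 0.13
grasp_force: 30.2
```

```bash
python3 -c "
from h import *
st()
capture('top'); st()"
```

```text
t37.23 p [0.6243 0.0379 0.1372] yaw53.66 j6 0.51 F [-3.3  4.1  2. ] M [0.558 0.649 0.265] w0.130 g30.2
t37.28 p [0.6243 0.0379 0.1372] yaw53.66 j6 0.51 F [-3.6  3.2  1. ] M [0.555 0.643 0.278] w0.132 g30.2
```

play_rows([
  [0,0,0,-0.4],
  [0,0,0,-0.8],
  [0,0,0,-0.8],
])

```text
time_s: 37.53
position: [0.6243, 0.0379, 0.1372]
tool_rot: [0.896, 0.445, -0.001, -0.0]
contact_force: [-5.0, 4.4, 2.1]
gripper_width: 0.131
grasp_force: 30.2
```

```bash
python3 -c "
from h import *
st()
capture('top'); st()
capture('top'); st()"
```

```text
t37.53 p [0.6243 0.0379 0.1372] yaw52.85 j6 0.52 F [-5.   4.4  2.1] M [0.53  0.706 0.288] w0.131 g30.2
t37.58 p [0.6243 0.0379 0.1372] yaw52.86 j6 0.52 F [-4.2  2.7  2. ] M [0.58  0.713 0.313] w0.126 g30.2
t37.63 p [0.6243 0.0379 0.1372] yaw52.87 j6 0.52 F [-3.7  3.4  2.2] M [0.532 0.676 0.263] w0.128 g30.2
```

play_rows([
  [0,0,0,-0.5],
  [0,0,0,-1],
  [0,0,0,-1],
])

```text
time_s: 37.88
position: [0.6243, 0.0379, 0.1372]
tool_rot: [0.899, 0.437, -0.001, -0.0]
contact_force: [-4.7, 3.4, 1.6]
gripper_width: 0.129
grasp_force: 30.3
```

```bash
python3 -c "
from h import *
st()
capture('top'); st()
capture('top'); st()"
```

```text
t37.88 p [0.6243 0.0379 0.1372] yaw51.84 j6 0.54 F [-4.7  3.4  1.6] M [0.562 0.7   0.352] w0.129 g30.3
t37.93 p [0.6243 0.0379 0.1372] yaw51.87 j6 0.54 F [-4.7  3.2  1.9] M [0.499 0.667 0.365] w0.132 g30.3
t37.98 p [0.6243 0.038  0.1372] yaw51.87 j6 0.54 F [-4.5  2.8  1.5] M [0.555 0.723 0.421] w0.130 g30.3
```

About 0.37 N m, so the bolt is firmly on its stop. Releasing, lifting and going to the handle.

play_rows([
  [0,0,0,0],
  [0,0,0,0],
  [0,0,0,0],
  [0,0,0,0],
  [0,0,0,0],
  [0,0,0.03,0],
  [0,0,0.06,7],
  [0,0,0.065,14],
  [-0.015,-0.003,0.065,21],
  [-0.035,-0.006,0.065,28],
  [-0.055,-0.01,0.065,35],
  [-0.075,-0.013,0.065,42],
  [-0.09,-0.016,0.065,48.8],
  [-0.0993,-0.0177,0.065,48.8],
  [-0.0993,-0.0177,0.065,48.8],
], jaw=0.1)

```text
time_s: 39.23
position: [0.5244, 0.0198, 0.2026]
tool_rot: [0.639, 0.769, -0.0, 0.0]
contact_force: [0.1, -0.4, 0.0]
gripper_width: 0.549
grasp_force: 0.0
```

play_rows([
  [0,0,-0.02,0],
  [0,0,-0.045,0],
  [0,0,-0.065,0],
  [0,0,-0.075,0],
  [0,0,-0.075,0],
])

```text
time_s: 39.65
position: [0.5251, 0.0201, 0.1254]
tool_rot: [0.639, 0.769, -0.001, -0.002]
contact_force: [0.6, -1.0, 0.2]
gripper_width: 0.55
grasp_force: 0.0
```

Run:
```python
from h import *
st()
b=cam('scene'); u,v=map(int,proj(b,[.58,.039,.13]))
cv2.imwrite('pics/s6.png',cv2.resize(b['color'][v-60:v+40,u-60:u+60,::-1],None,fx=5,fy=5,interpolation=cv2.INTER_CUBIC))
```

```text
t39.65 p [0.5251 0.0201 0.1254] yaw100.53 j6 -0.37 F [ 0.6 -1.   0.2] M [-0.007 -0.091  0.049] w0.550 g0.0
```

View pics/s6.png

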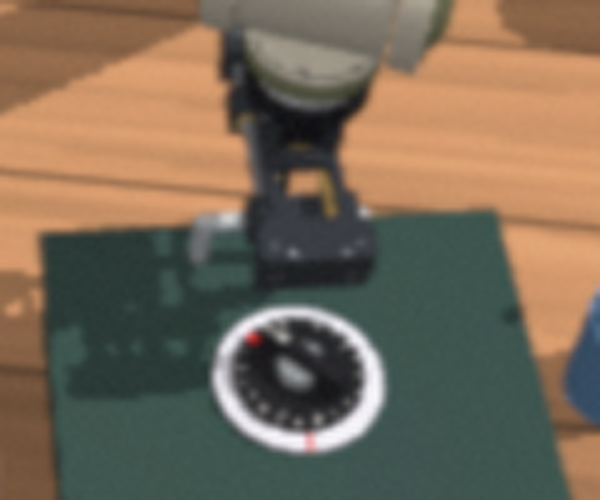

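The gripper straddles the handle, and the dial is left undisturbed. Closing, then a small test lift.

play_rows([
  [0,0,0,0],
  [0,0,0,0],
  [0,0,0,0],
  [0,0,0,0],
  [0,0,0,0],
  [0,0,0,0],
  [0,0,0,0],
  [0,0,0,0],
], jaw=-1)

```text
time_s: 40.37
position: [0.5261, 0.0201, 0.1276]
tool_rot: [0.639, 0.769, 0.001, 0.001]
contact_force: [4.4, 1.0, 0.7]
gripper_width: 0.119
grasp_force: 29.8
```

```bash
python3 -c "
from h import *
st()"
```

```text
t40.37 p [0.5261 0.0201 0.1276] yaw100.55 j6 -0.37 F [4.4 1.  0.7] M [ 0.136 -0.777 -0.004] w0.119 g29.8
```

play_rows([
  [0,0,0.0005,0],
  [0,0,0.001,0],
  [0,0,0.0015,0],
  [0,0,0.0015,0],
])

```text
time_s: 40.7
position: [0.5262, 0.0201, 0.1282]
tool_rot: [0.639, 0.769, 0.001, 0.001]
contact_force: [8.5, 1.4, -7.8]
gripper_width: 0.122
grasp_force: 30.4
```

```bash
python3 -c "
from h import *
st()"
```

```text
t40.70 p [0.5262 0.0201 0.1282] yaw100.54 j6 -0.37 F [ 8.5  1.4 -7.8] M [ 0.194 -1.465  0.033] w0.122 g30.4
```

play_rows([
  [0.0005,0,0.0005,0],
  [0.001,0.0002,0.001,0],
  [0.0015,0.0002,0.0015,0],
  [0.0015,0.0002,0.0015,0],
])

```text
time_s: 41.03
position: [0.5265, 0.0202, 0.1295]
tool_rot: [0.639, 0.769, -0.001, -0.001]
contact_force: [2.0, -0.6, -7.8]
gripper_width: 0.118
grasp_force: 30.4
```

```bash
python3 -c "
from h import *
st()"
```

```text
t41.03 p [0.5265 0.0202 0.1295] yaw100.56 j6 -0.37 F [ 2.  -0.6 -7.8] M [-0.126 -0.329  0.072] w0.118 g30.4
```

Raised 1.3 mm with no extra force, so the bolt is clear and the lid is lifting. Following the hinge arc.

play_rows([
  [0.0005,0.0001,0.002,0],
  [0.001,0.0002,0.0038,0],
  [0.002,0.0004,0.008,0],
  [0.0036,0.0007,0.0138,0],
  [0.0064,0.0012,0.022,0],
])

```text
time_s: 41.45
position: [0.5328, 0.0214, 0.1524]
tool_rot: [0.639, 0.769, -0.001, -0.001]
contact_force: [0.5, -1.1, -6.7]
gripper_width: 0.119
grasp_force: 30.3
```

```bash
python3 -c "
from h import *
st()"
```

```text
t41.45 p [0.5328 0.0214 0.1524] yaw100.56 j6 -0.36 F [ 0.5 -1.1 -6.7] M [-0.378  0.223 -0.033] w0.119 g30.3
```

play_rows([
  [0.0029,0.0005,0.0083,0],
  [0.0062,0.0011,0.0163,0],
  [0.0098,0.0018,0.0241,0],
  [0.0138,0.0026,0.0318,0],
  [0.0181,0.0034,0.0393,0],
  [0.0227,0.0043,0.0466,0],
  [0.0276,0.0052,0.0537,0],
  [0.0329,0.0062,0.0606,0],
  [0.0384,0.0072,0.0672,0],
  [0.0442,0.0083,0.0735,0],
  [0.0503,0.0094,0.0796,0],
  [0.0567,0.0106,0.0854,0],
  [0.0632,0.0118,0.091,0],
  [0.0701,0.0131,0.0962,0],
  [0.0771,0.0144,0.1012,0],
  [0.0843,0.0158,0.1058,0],
  [0.0917,0.0172,0.1101,0],
])

```text
time_s: 42.87
position: [0.6252, 0.0385, 0.2601]
tool_rot: [0.639, 0.769, -0.001, -0.002]
contact_force: [3.6, -1.5, -19.3]
gripper_width: 0.113
grasp_force: 31.2
```

```bash
python3 -c "
from h import *
st()"
```

```text
t42.87 p [0.6252 0.0385 0.2601] yaw100.54 j6 -0.31 F [  3.6  -1.5 -19.3] M [-0.483 -0.425  0.067] w0.113 g31.2
```

play_rows([
  [0.0075,0.0014,0.002,0],
  [0.0153,0.0028,0.005,0],
  [0.0232,0.0044,0.008,0],
  [0.0313,0.0059,0.0105,0],
  [0.0394,0.0074,0.013,0],
  [0.0477,0.0089,0.015,0],
  [0.0577,0.0108,0.0165,0],
  [0.0625,0.0117,0.017,0],
  [0.0625,0.0117,0.017,0],
])

```text
time_s: 43.62
position: [0.6883, 0.0502, 0.2794]
tool_rot: [0.639, 0.769, -0.0, 0.0]
contact_force: [2.7, -2.8, -6.5]
gripper_width: 0.103
grasp_force: 30.1
```

Run:
```python
from h import *
st()
b=cam('scene')
cv2.imwrite('pics/s7.png',cv2.resize(b['color'][100:290,260:500,::-1],None,fx=3,fy=3,interpolation=cv2.INTER_CUBIC))
```

```text
t43.62 p [0.6883 0.0502 0.2794] yaw100.55 j6 -0.28 F [ 2.7 -2.8 -6.5] M [-0.453 -0.272  0.051] w0.103 g30.1
```

View pics/s7.png

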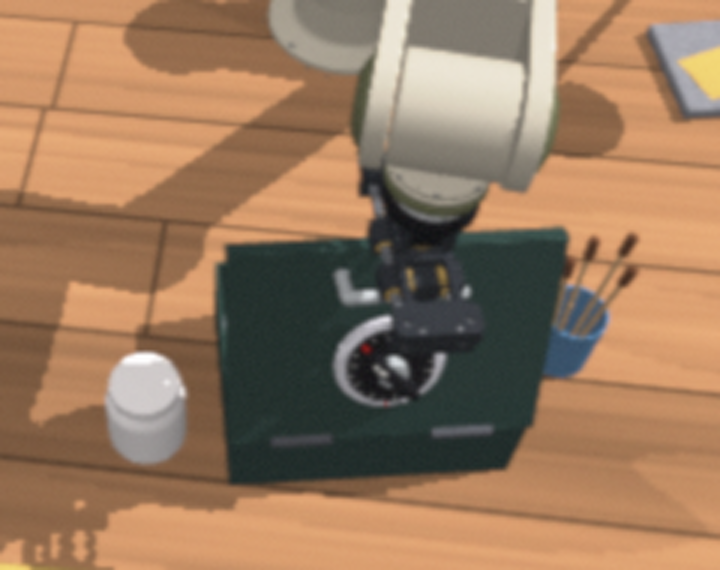

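The scene view shows the lid standing open at about 69°, with the tub (146,405) and brush pot (575,330) undisturbed. Opening the fingers slightly and withdrawing straight up.

play_rows([
  [0,0,0,0],
  [0,0,0,0],
  [0,0,0,0],
  [0,0,0,0],
  [0,0,0.005,0],
  [0,0,0.015,0],
  [0,0,0.03,0],
  [0,0,0.05,0],
  [0,0,0.07,0],
  [0,0,0.085,0],
  [0,0,0.085,0],
  [0,0,0.085,0],
], jaw=-0.5)

```text
time_s: 44.67
position: [0.6877, 0.0503, 0.365]
tool_rot: [0.639, 0.769, 0.001, 0.001]
contact_force: [0.2, 0.2, -0.5]
gripper_width: 0.249
grasp_force: 0.0
```

Run:
```python
from h import *
st()
b=cam('scene')
cv2.imwrite('pics/s8.png',cv2.resize(b['color'][100:290,180:500,::-1],None,fx=2.4,fy=2.4,interpolation=cv2.INTER_CUBIC))
```

```text
t44.67 p [0.6877 0.0503 0.365 ] yaw100.56 j6 -0.28 F [ 0.2  0.2 -0.5] M [-0.046 -0.138 -0.023] w0.249 g0.0
```

View pics/s8.png

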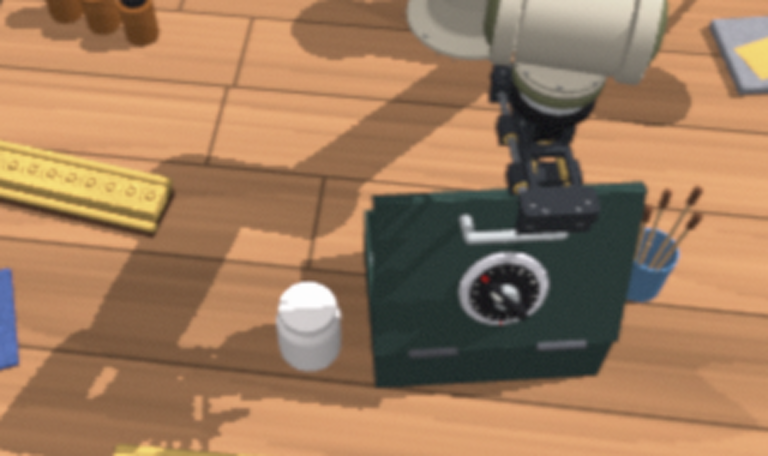

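The gripper is clear above the handle bar at (520,235). The lid stands open by itself and all three bystanders are in place, so I'm handing in.

```bash
python3 -c "
from plant import *
print(finish_job())"
```

```text
the job is handed in; nothing more can be done
None
```

I dialled 55 then 85, drew the bolt to its soft stop at about 0.37 N m, and left the lid standing open by itself at about 69°, with the tub, brush pot and moulding where they were. I handed the job in with the clock at about 45 s; no verdict came back.

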